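# Release the long cell from the twin chute

### The job

The sorting station holds two battery cells behind its two window-frame lids, one long and one short. With a fingertip, press the lever on the side of the long cell all the way down so that its lid opens fully, and hold it there until the cell has rolled out and come to rest in the tray; then ease the lever back up slowly, over two or three seconds, so that the lid closes without slamming. Leave the other lever and the short cell alone, do not touch the lids or the cells, and leave the things standing around undisturbed.

Things in the scene. Friction and masses are not known exactly. Their poses are not given: they have to be found in the camera images.
- station: Fixed grey station, base 340 x 190 mm, 154 mm high. Origin: centre of the base, on the table; x from the front (open tray, nearest the robot) to the rear, y left, z up. A ramp falls to the front, split by a wall into a left (+y) and a right bay, each 76 mm wide. Behind x = -26 mm the hopper (walls 148 mm high), before it the tray (83 mm high, front wall at x = -153 mm). A lever along each outer side.
- left_pad (a point): Top centre of the left lever's flat black pad (44 x 44 x 6 mm), about 109 mm above the table at rest, outside the left side wall near the tray, 120 mm in front of the lever's pivot (station -x). Pressed down about 49 mm, to its hard stop, it opens the left lid fully; it moves 6 mm back (+x) on the way. Takes 3 to 4 N; springs up at once when let go, slamming the lid.
- right_pad (a point): Top centre of the right lever's flat black pad (44 x 44 x 6 mm), about 109 mm above the table at rest, outside the right side wall near the tray, 120 mm in front of the lever's pivot (station -x). Pressed down about 49 mm, to its hard stop, it opens the right lid fully; it moves 6 mm back (+x) on the way. Takes 3 to 4 N; springs up at once when let go, slamming the lid.
- left_lever (a joint): Angle of the left lever (rad): 0 at rest (lid shut), 0.42 pressed fully down (lid fully open, 1.05 rad): the lid turns 2.5 times as far as the lever. Let go, the lever springs up and the lid drops shut hard within a fraction of a second.
- right_lever (a joint): Angle of the right lever (rad): 0 at rest (lid shut), 0.42 pressed fully down (lid fully open, 1.05 rad): the lid turns 2.5 times as far as the lever. Let go, the lever springs up and the lid drops shut hard within a fraction of a second.
- left_lid: The left lid: a bare metal frame 116 x 80 mm with a large open window and a front lip 65 mm deep that hangs down and holds the cell back. Origin on its hinge at the rear, 152 mm above the table, at the middle of the bay; the front edge rises as it opens. It is to be moved by its lever only.
- right_lid: The right lid: a bare metal frame 116 x 80 mm with a large open window and a front lip 65 mm deep that hangs down and holds the cell back. Origin on its hinge at the rear, 152 mm above the table, at the middle of the bay; the front edge rises as it opens. It is to be moved by its lever only.
- long_cell: The long battery cell: white cylinder, 34 mm diameter, 62 mm long, lying across one of the bays behind its lid. Origin at its centre, y along its length. It rolls down into the tray by itself when the lid opens; at rest there its centre is about 130 mm in front of the station's origin.
- short_cell: The short battery cell: the same diameter, 34 mm long, lying in the other bay. Origin at its centre, y along its length. It stays where it is.
- jar: Bystander: jar, 64 mm diameter, 100 mm high, standing on the table. Origin at the centre of its underside.
- carton: Bystander: small cardboard carton, 90 x 70 x 80 mm high. Origin at the centre of its underside.
- power_brick: Bystander: black power supply brick, 100 x 50 x 30 mm high. Origin at the centre of its underside.
- screwdriver: Bystander: screwdriver lying on the table, about 200 mm long. Its x axis runs along it, towards the tip.
Mind the look-alikes: they are no part of the job. Leave any orange look-alike of the short_cell alone. Leave any yellow look-alike of the long_cell alone.

How it is judged (in metres and radians):
On the way, in this order (a step that is already met when the one before it is completed fails the run):
1. the long cell's lid is held wide open (over 0.85 rad) with the long cell rolled out into the tray (((y of short_cell in the frame of station above 0 m and value of joint right_lever above 0.34 rad) or (y of short_cell in the frame of station below 0 m and value of joint left_lever above 0.34 rad)) and x of long_cell in the frame of station between -0.15 and -0.09 m and y of long_cell in the frame of station between -0.085 and 0.085 m and z of long_cell in the frame of station below 0.085 m), for 0.2 s.
2. that lid is shut again (((y of short_cell in the frame of station above 0 m and value of joint right_lever below 0.024 rad) or (y of short_cell in the frame of station below 0 m and value of joint left_lever below 0.024 rad))), for 0.2 s.
At the end, for the whole second after the job is handed in: Both lids are shut (within 0.06 rad), the long cell lies still in the tray, the short cell is still in its bay behind its lid (value of joint each of left_lever, right_lever below 0.024 rad and x of long_cell in the frame of station between -0.15 and -0.09 m and y of long_cell in the frame of station between -0.085 and 0.085 m and z of long_cell in the frame of station below 0.085 m and linear speed of long_cell below 0.03 m/s and x of short_cell in the frame of station above -0.03 m); the robot touches nothing.
It fails at once if a lid slams: it drops faster than 1.5 rad/s when nearly shut (under 0.5 rad) ((value of joint left_lever below 0.2 rad and velocity of joint left_lever below -0.6 rad/s) or (value of joint right_lever below 0.2 rad and velocity of joint right_lever below -0.6 rad/s)).
It fails at once if the short cell's lid is opened (over 0.15 rad) ((y of short_cell in the frame of station above 0 m and value of joint left_lever above 0.06 rad) or (y of short_cell in the frame of station below 0 m and value of joint right_lever above 0.06 rad)).
It fails at once if the robot touches a lid or a cell (contact force between any of the arm, the fingers and left_lid above 0.5 N or contact force between any of the arm, the fingers and right_lid above 0.5 N or contact force between any of the arm, the fingers and long_cell above 0.5 N or contact force between any of the arm, the fingers and short_cell above 0.5 N).
It fails at once if a cell is lifted (height (world z) of any of long_cell, short_cell above 0.13 m).
It fails at once if a bystander is moved more than 20 mm (distance of any of jar, carton, power_brick, screwdriver from where it was at the start of the episode above 0.02 m).
It also fails if it takes over 42 s, if anything falls off the work surface, if the arm or the gripper's body presses on something with over 40 N, if the wrist force passes 120 N, or if a joint passes its speed limit or range.

### The arm

A 6-joint arm with a two-finger parallel gripper is mounted at the origin on the work surface. World frame = base frame: x ahead of the robot, y to its left, z up, the work surface at z = 0. Lengths are in mm, angles in rad, forces in N, time in s.
With the tool pointing down it reaches from about 275 to 1000 mm from the base axis. Payload 8.4 kg.
Tool frame: the origin (TCP) lies on the centre line of the jaws, within the pads' length; the fingertips stand 22 mm ahead of it and the grasp point (between the pads) lies 3 mm ahead of it; z points along the fingers, x is the direction in which the jaws open and shut, and the axes are right-handed (so a half turn about z gives the same grasp; the last joint's range is limited). The gripper opens to 85 mm and grips with 20 to 120 N. Pads are 22 mm wide; open, the fingers measure 114 mm over their backs; the gripper's body (76 mm by 85 mm) begins 54 mm behind the grasp point. The pads swing forward as they close: fully open they stand 13 mm farther back than shut.
Start: joints at [1.162, 0.353, 1.633, -0, 1.155, -0.002], TCP at [247.294, 573.998, 253.281] pointing down, gripper open.
Joint ranges: [-2.63, 2.63], [-0.92, 2.1], [0.06, 2.66], [-1.3, 4.44], [0, 2.69], [-3.02, 3.02]. Speed limits (rad/s): [2.22, 2.22, 2.79, 3.14, 3.14, 3.14].

### API

Orientations are given as [roll, pitch, yaw] about the fixed x, y, z axes, in that order (R = Rz(yaw) Ry(pitch) Rx(roll)).
In Python, from rig import status, viewer, job gives the robot as it stands.
- The arm moves only by the tool send_rows, never from a script. Its argument "plan" is a list of rows, each a list of 3 entries, a list of its own where there are three numbers: the shift along the tool's x, y, z in m, then the turn, a rotation vector about the tool's x, y, z in rad, then the opening, from -1 (shut) to 1 (fully open). In form: [[[x, y, z], [rx, ry, rz], jaw], ...]. A call has exactly 5 rows; each row is the pose to reach, as a shift and turn from the pose measured when the call began, along the tool's axes at that moment; what a row does not reach only later rows make up. A row lasts 1/12 s, in which the tool goes at most 41.7 mm and 7.16 degrees, less where a joint would pass 70% of its speed; a pose out of reach is approached as far as the arm can. A call with a gripper value outside its range is refused whole. The fingers move at their own pace and stop on an object; "squeeze" is the grip in N (left out, the last holds). Time passes only in rows, so rows that repeat a pose let the fingers close, or fill a call up. It gives the time, the measured TCP pose, the force and the opening at its end, in the units of the state.
- status.sense(): the state, without advancing time (a new reading comes with each control period).
- viewer.grab_frame(name): name is "scene" or "top"; returns the picture (400x640x3 uint8, red, green, blue); there is no depth.
- viewer.camera_params(name): a dict with "intrinsics" (3x3 intrinsics, pixels), "xyz" and "orientation" of the camera in the world. Camera axes: x right, y down, z forward; pixel columns grow to the right and rows downward; lengths in mm; the calibration is good to about 2 mm. A picture is of the moment at which its call begins. camera_params takes no time and is no camera call.
- job.sign_off(): hands the job in, once; it reports no verdict.
Trained networks look in the newest picture that a camera, given by its name, has taken for a name from the list of things; names that differ only in an ending like _2 or _b are one class to them, and where a whole thing is asked for, a point or a joint stands for the part that bears it (a point fixed in the world has none). Each returns a list of dicts, best first, with "p" (0 to 1); they miss things now and then, are a little off and sometimes report something else, mostly with a low value. They report only what shows in the picture. A call takes as long as a camera call. They do not tell look-alikes from the thing itself.
- viewer.cut_out(label, camera): "mask" (400x640 bool, what is visible of it) and "extent" ([left, top, width, height] in pixels, round what is visible of it).
The state is a dict: "clock": time; "qpos": joint angles; "qvel": joint speeds; "joint_efforts": joint torques, N m; "eef_pos": TCP position; "tcp_rot": TCP orientation; "contact_force": force on the tool from outside, world axes, zero at the start; "wrist_torque": the same for the moment, N m; "opening": opening from 0.0 (shut) to 1.0 (fully open).
Only numpy, scipy, OpenCV 4.12 (cv2) and the standard library are available. Lean on these libraries where they do the work, as an engineer would, in place of code of your own. Each camera call takes 0.05 s, during which the arm holds its last target.

## Working session

There is one attempt and no reset: what is moved stays moved. The work goes in short steps, Python scripts to look and compute and a tool call to move; the robot and the scene stay as the last step left them, time stands still between calls to the robot, and variables do not carry over. Pictures are saved under pics/ and viewed, and the job is handed in when it is done.

Besides the shell and the picture viewer there is one more tool, called after "Call:" by a JSON object that holds its "api" and its "payload". send_rows: Moves the arm, as the interface text tells. Its arguments: {"type":"object","properties":{"plan":{"type":"array"},"squeeze":{"type":"number"}},"required":["plan"]}

```bash
ls; mkdir -p pics
python3 - <<'E'
from rig import status, viewer
import cv2
for n in ("scene","top"):
    im=viewer.grab_frame(n); cv2.imwrite(f"pics/{n}0.png",im[:,:,::-1]); print(viewer.camera_params(n))
print(status.sense())
E
```

```text
pics
{'intrinsics': array([[365.21820235,   0.        , 320.30679968],
       [  0.        , 365.21820235, 204.94035971],
       [  0.        ,   0.        ,   1.        ]]), 'xyz': array([1263.69056977,  -53.77980869,  725.30559412]), 'orientation': array([-2.30472929, -0.01285492,  1.45337204])}
{'intrinsics': array([[404.90845548,   0.        , 319.99229067],
       [  0.        , 404.90845548, 203.14888723],
       [  0.        ,   0.        ,   1.        ]]), 'xyz': array([ 461.85019387,   13.37415967, 1133.80190606]), 'orientation': array([-2.99904993, -0.01633912, -1.57787471])}
{'clock': 0.1, 'qpos': array([ 1.16159021e+00,  3.53578577e-01,  1.63409157e+00,  4.32118903e-05,
        1.15518934e+00, -2.41032374e-03]), 'qvel': array([ 0.0008434 , -0.00157101, -0.00389167,  0.00105604,  0.00035228,
       -0.00098031]), 'joint_efforts': array([-1.83921351e-03, -6.06364346e+01, -3.42820036e+01, -3.88946125e-05,
        3.91176436e-03,  1.54770925e-05]), 'eef_pos': array([247.12212828, 573.61771182, 252.62332034]), 'tcp_rot': array([-3.14155009e+00,  1.26672888e-03,  1.16398308e+00]), 'contact_force': array([-0.04961201,  0.32175748,  0.82282729]), 'wrist_torque': array([-0.03943564,  0.02328354, -0.01858045]), 'opening': 1.0016666576913174}
```

View pics/scene0.png

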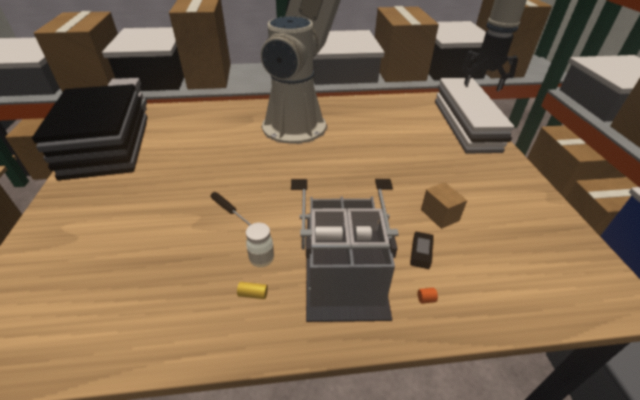

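View pics/top0.png

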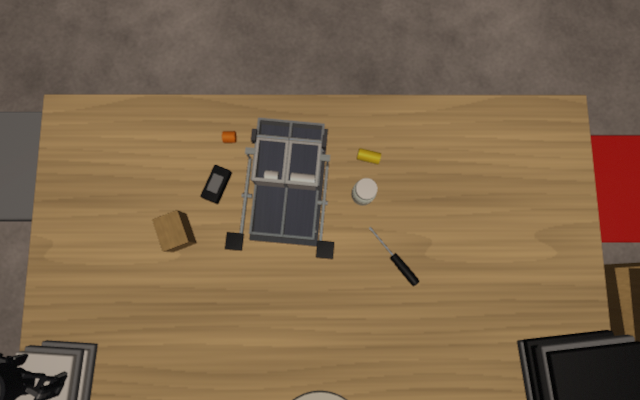

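```bash
cat > h.py <<'E'
import numpy as np, cv2
from scipy.spatial.transform import Rotation as R
from rig import viewer
def ray(n,u,v):
    c=viewer.camera_params(n);K=np.array(c['intrinsics'])
    return np.array(c['xyz']), R.from_euler('xyz',c['orientation']).as_matrix()@np.linalg.inv(K)@[u,v,1]
def atz(n,u,v,z):
    o,d=ray(n,u,v); return o+d*(z-o[2])/d[2]
def proj(n,p):
    c=viewer.camera_params(n);q=R.from_euler('xyz',c['orientation']).as_matrix().T@(np.array(p)-c['xyz'])
    q=np.array(c['intrinsics'])@q; return q[:2]/q[2]
E
python3 - <<'E'
from h import *
for n in ("scene","top"):
    for l,z in (("right_pad",109),("left_pad",109),("long_cell",100),("short_cell",100),("station",0)):
        for d in viewer.cut_out(l,n)[:4]:
            m=d['mask'];ys,xs=np.nonzero(m)
            u,v=xs.mean(),ys.mean(); print(n,l,round(d['p'],2),np.round(d['extent']),round(u,1),round(v,1),atz(n,u+.0,v,z).round(0))
a=cv2.imread('pics/top0.png')[110:270,200:390];cv2.imwrite('pics/tc.png',cv2.resize(a,None,fx=3.6,fy=3.6,interpolation=cv2.INTER_CUBIC))
a=cv2.imread('pics/scene0.png')[165:330,230:450];cv2.imwrite('pics/sc.png',cv2.resize(a,None,fx=3.6,fy=3.6,interpolation=cv2.INTER_CUBIC))
E
```

```text
scene right_pad 0.73 [289. 177.  17.  50.] 300.4 193.5 [536. -12. 109.]
scene right_pad 0.7 [294. 184. 110. 140.] 348.0 257.6 [762.  74. 109.]
scene left_pad 0.84 [377. 179.  17.  50.] 383.3 192.7 [555. 204. 109.]
scene long_cell 0.63 [236. 283.  31.  17.] 252.1 289.4 [ 816. -132.  100.]
scene long_cell 0.61 [317. 227.  26.  11.] 328.3 232.8 [675.  43. 100.]
scene short_cell 0.71 [354. 228.  15.  11.] 363.5 232.4 [683. 126. 100.]
scene short_cell 0.51 [421. 287.  18.  16.] 427.2 294.6 [867. 218. 100.]
scene station 0.98 [295. 181. 106. 141.] 348.0 257.8 [674.  96.   0.]
top right_pad 0.87 [316. 192.  15.  71.] 323.8 240.0 [515. -13. 109.]
top right_pad 0.71 [228. 117. 105. 142.] 285.8 185.8 [654.  83. 109.]
top left_pad 0.67 [225. 157.  26.  92.] 239.2 217.5 [573. 201. 109.]
top left_pad 0.23 [369. 231.  52.  55.] 402.4 267.4 [ 445. -210.  109.]
top long_cell 0.52 [290. 177.  26.   5.] 301.7 177.6 [678.  42. 100.]
top long_cell 0.49 [358. 146.  22.  19.] 368.5 156.1 [ 734. -133.  100.]
top short_cell 0.66 [222. 130.  13.  11.] 228.1 136.7 [788. 236. 100.]
top short_cell 0.54 [264. 170.  17.   9.] 270.7 174.7 [686. 123. 100.]
top short_cell 0.29 [228. 119. 105. 141.] 285.5 186.1 [655.  84. 100.]
top station 0.63 [227. 118. 106. 141.] 285.6 185.9 [674.  91.   0.]
```

View pics/tc.png

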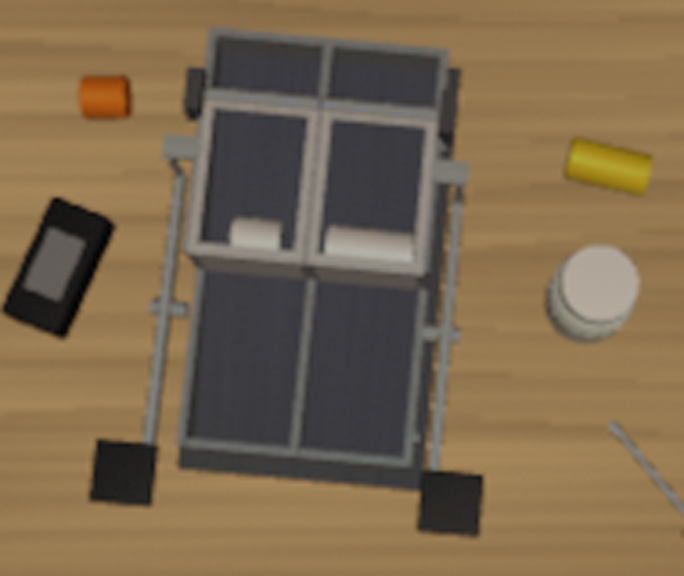

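View pics/sc.png

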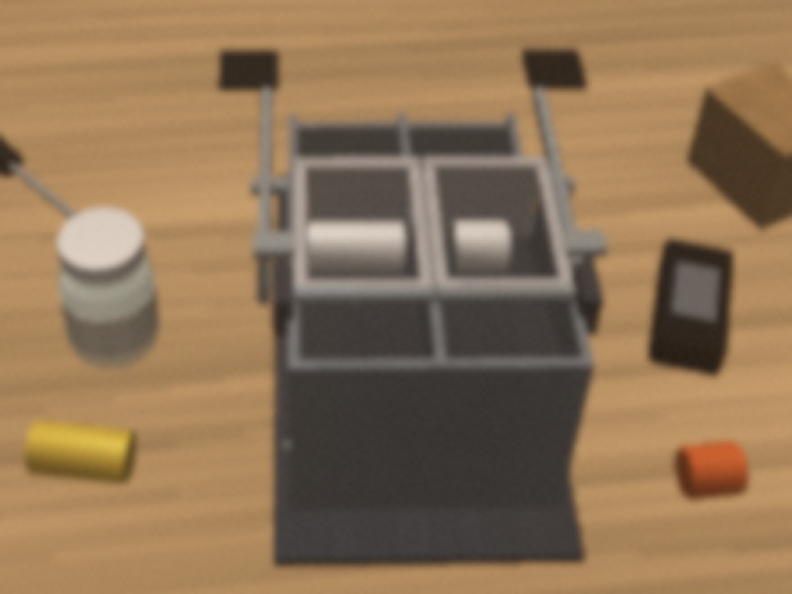

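Run:
```python
from h import *
r=atz("top",325.0,249.7,109);l=atz("top",234.2,241.1,109)
print(r,l, atz("scene",298.9,184.4,109),atz("scene",383.9,184,109))
d=l-r;print(np.hypot(*d[:2]),np.arctan2(-d[0],d[1]))
from scipy.optimize import least_squares
f=lambda p:np.r_[proj("top",p)-[325,249.7],proj("scene",p)-[298.9,184.4]]
s=least_squares(f,r);print(s.x,s.fun)
for n,pts in(("top",[(202/1,0)]),):pass
# station yaw by base footprint top edges
print([atz("top",200+u/3.6,110+v/3.6,83)for u,v in((183,445),(412,462))], [atz("top",200+u/3.6,110+v/3.6,148) for u,v in((210,32),(446,50))])
```

```text
[490.43358165 -16.17692165 109.        ] [513.43720791 212.03023952 109.        ] [498.3616822  -13.37651593 109.        ] [519.86999872 214.8702178  109.        ]
229.36363101048218 -0.10046216283538606
[490.70867291 -14.77667074 102.97739839] [-0.62200527 -0.03843926 -0.66618464  0.00198356]
[array([533.79156318, 174.62769668,  83.        ]), array([520.5884452 ,  10.15413812,  83.        ])] [array([819.24612977, 150.70028611, 148.        ]), array([805.87420796, -15.03547507, 148.        ])]
```

Candidates for the long cell, as pixels in the top image:
- White, right bay, at (302,178): the full-width white cylinder, so this is the long cell.
- White, left bay, at (271,175): half width, so this is the short cell.
- Yellow at (369,156) and orange at (228,137): look-alikes lying on the table.

The crop confirms the choice. The long cell is on the -y (right) side, so I'll press right_pad at top (325,250), about world (493,-15,107).

```bash
cat >> h.py <<'E'
from rig import status
def delta(goal,yaw):
    s=status.sense();Rt=R.from_euler('xyz',s['tcp_rot'])
    d=Rt.inv().apply(np.array(goal)-s['eef_pos'])
    w=(Rt.inv()*R.from_euler('xyz',[np.pi,0,yaw])).as_rotvec()
    print('t',s['clock'],'pos',s['eef_pos'].round(1),'rot',s['tcp_rot'].round(3),'F',s['contact_force'].round(2),'open',round(s['opening'],2),'lever d',d.round(1),'w',w.round(3))
E
python3 -c "
from h import *
delta([493,-15,200],-0.09)"
```

```text
t 0.6 pos [247.3 574.  253.3] rot [-3.142 -0.     1.164] F [-0.41  0.05 -0.72] open 1.0 lever d [-443.7  458.7   53.3] w [-0.    -0.     1.254]
```

Call:
{"api": "send_rows", "payload": {"plan": [[[-0.028, 0.029, 0], [0, 0, 0.08], -1], [[-0.056, 0.058, 0], [0, 0, 0.16], -1], [[-0.084, 0.087, 0], [0, 0, 0.24], -1], [[-0.112, 0.116, 0], [0, 0, 0.32], -1], [[-0.14, 0.145, 0], [0, 0, 0.4], -1]], "squeeze": 20}}

```text
clock: 1.02
eef_pos: [325.3, 386.4, 253.3]
tcp_rot: [3.142, -0.0, 0.761]
contact_force: [1.4, 0.1, 0.1]
opening: 0.301
```

```bash
python3 -c "
from h import *
delta([493,-15,240],-0.09)"
```

```text
t 1.0167 pos [325.3 386.4 253.3] rot [ 3.142 -0.     0.761] F [1.37 0.12 0.09] open 0.3 lever d [-155.3  406.3   13.3] w [-0.    -0.     0.851]
```

Call:
{"api": "send_rows", "payload": {"plan": [[[-0.014, 0.037, 0.001], [0, 0, 0.08], -1], [[-0.028, 0.074, 0.002], [0, 0, 0.16], -1], [[-0.042, 0.111, 0.003], [0, 0, 0.24], -1], [[-0.056, 0.148, 0.004], [0, 0, 0.32], -1], [[-0.07, 0.185, 0.005], [0, 0, 0.4], -1]]}}

```text
clock: 1.43
eef_pos: [402.5, 202.4, 248.6]
tcp_rot: [-3.141, -0.001, 0.357]
contact_force: [1.2, -0.2, -1.1]
opening: -0.005
```

```bash
python3 -c "
from h import *
delta([493,-15,240],-0.09)"
```

```text
t 1.4333 pos [402.5 202.4 248.6] rot [-3.141e+00 -1.000e-03  3.570e-01] F [ 1.22 -0.2  -1.09] open -0.0 lever d [  8.8 235.3   8.6] w [-0.    -0.001  0.447]
```

Call:
{"api": "send_rows", "payload": {"plan": [[[0.001, 0.04, 0.001], [0, 0, 0.09], -1], [[0.002, 0.08, 0.003], [0, 0, 0.18], -1], [[0.004, 0.12, 0.005], [0, 0, 0.27], -1], [[0.006, 0.16, 0.006], [0, 0, 0.36], -1], [[0.008, 0.195, 0.008], [0, 0, 0.447], -1]]}}

```text
clock: 1.85
eef_pos: [478.9, 20.1, 241.0]
tcp_rot: [-3.141, -0.002, -0.095]
contact_force: [1.3, 0.7, -0.3]
opening: 0.001
```

```bash
python3 -c "
from h import *
delta([493,-15,190],-0.09)"
```

```text
t 1.85 pos [478.9  20.1 241. ] rot [-3.141e+00 -2.000e-03 -9.500e-02] F [ 1.34  0.71 -0.32] open 0.0 lever d [17.3 33.6 51. ] w [-0.001 -0.002 -0.005]
```

Call:
{"api": "send_rows", "payload": {"plan": [[[0.008, 0.017, 0.0], [0, 0, 0], -1], [[0.017, 0.034, 0.015], [0, 0, 0], -1], [[0.017, 0.034, 0.04], [0, 0, 0], -1], [[0.017, 0.034, 0.065], [0, 0, 0], -1], [[0.017, 0.034, 0.085], [0, 0, 0], -1]]}}

```text
clock: 2.27
eef_pos: [492.6, -15.9, 154.8]
tcp_rot: [-3.141, -0.002, -0.096]
contact_force: [0.0, 0.0, -0.1]
opening: -0.002
```

Run:
```python
from h import *
delta([493,-15,131],-0.09)
for n in ("scene","top"):
    im=viewer.grab_frame(n)[:,:,::-1]
    a=im[130:270,250:400] if n=="scene" else im[170:300,250:390]
    cv2.imwrite(f"pics/{n}1.png",cv2.resize(a,None,fx=4,fy=4,interpolation=cv2.INTER_CUBIC))
```

```text
t 2.2667 pos [492.6 -15.9 154.8] rot [-3.141e+00 -2.000e-03 -9.600e-02] F [ 0.03  0.02 -0.11] open -0.0 lever d [ 0.3 -1.  23.8] w [-0.001 -0.002 -0.006]
```

View pics/scene1.png

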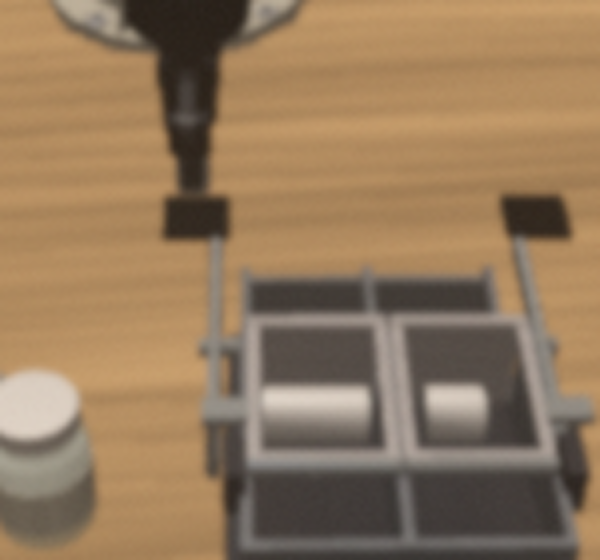

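View pics/top1.png

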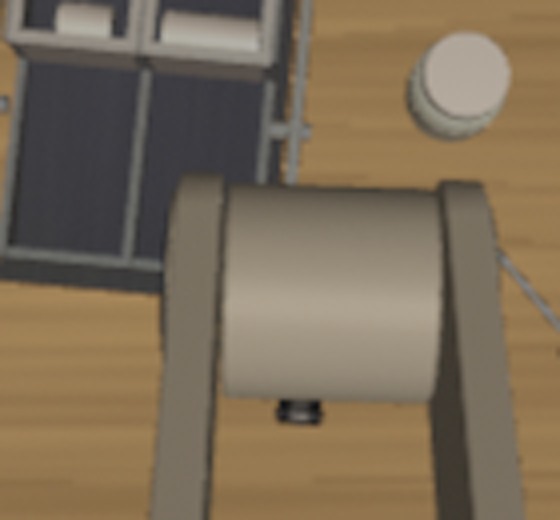

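Call:
{"api": "send_rows", "payload": {"plan": [[[0, 0, 0.005], [0, 0, 0], -1], [[0, 0, 0.01], [0, 0, 0], -1], [[0, 0, 0.014], [0, 0, 0], -1], [[0, 0, 0.018], [0, 0, 0], -1], [[0, 0, 0.02], [0, 0, 0], -1]]}}

```text
clock: 2.78
eef_pos: [490.9, -15.4, 133.5]
tcp_rot: [-3.141, 0.002, -0.095]
contact_force: [-0.3, -1.1, 0.3]
opening: 0.002
```

Run:
```python
from h import *
delta([493,-15,131],-0.09)
print(proj("scene",[493,-16,113]),proj("scene",[493,-15,109]))
im=viewer.grab_frame("scene")[:,:,::-1][150:230,260:360]
cv2.imwrite("pics/scene2.png",cv2.resize(im,None,fx=6,fy=6,interpolation=cv2.INTER_CUBIC))
```

```text
t 2.7833 pos [490.9 -15.4 133.5] rot [-3.141e+00  2.000e-03 -9.500e-02] F [-0.26 -1.06  0.34] open 0.0 lever d [ 2.1 -0.6  2.5] w [-0.     0.002 -0.005]
[297.73794186 182.05362   ] [298.15105325 183.19482975]
```

View pics/scene2.png

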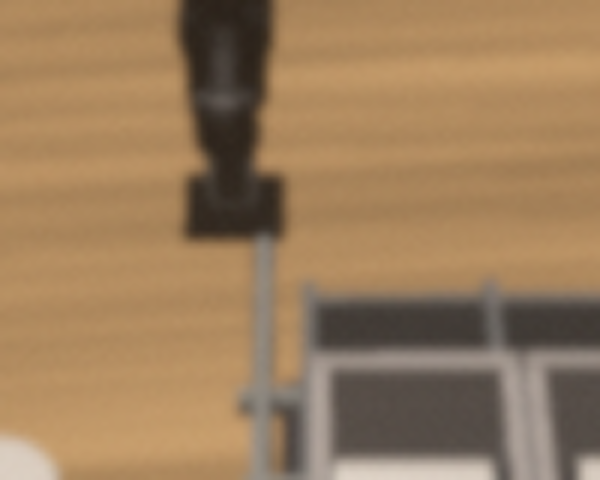

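The fingertip is just above the middle of the right pad, at about (299,183). Pressing down now, shifting slightly to the rear as I go.

Call:
{"api": "send_rows", "payload": {"plan": [[[0.003, 0, 0.003], [0, 0, 0], -1], [[0.005, 0, 0.007], [0, 0, 0], -1], [[0.006, 0, 0.012], [0, 0, 0], -1], [[0.007, 0, 0.017], [0, 0, 0], -1], [[0.008, 0, 0.022], [0, 0, 0], -1]]}}

```text
clock: 3.25
eef_pos: [498.0, -16.1, 110.6]
tcp_rot: [-3.141, 0.004, -0.095]
contact_force: [-4.1, 0.6, 4.9]
opening: -0.001
```

Run:
```python
from h import *
delta([502,-16,82],-0.09)
im=viewer.grab_frame("scene")[:,:,::-1][150:280,260:410]
cv2.imwrite("pics/scene3.png",cv2.resize(im,None,fx=4,fy=4,interpolation=cv2.INTER_CUBIC))
```

```text
t 3.25 pos [498.  -16.1 110.6] rot [-3.141  0.004 -0.095] F [-4.13  0.63  4.95] open -0.0 lever d [ 4.1 -0.5 28.5] w [-0.     0.004 -0.005]
```

View pics/scene3.png

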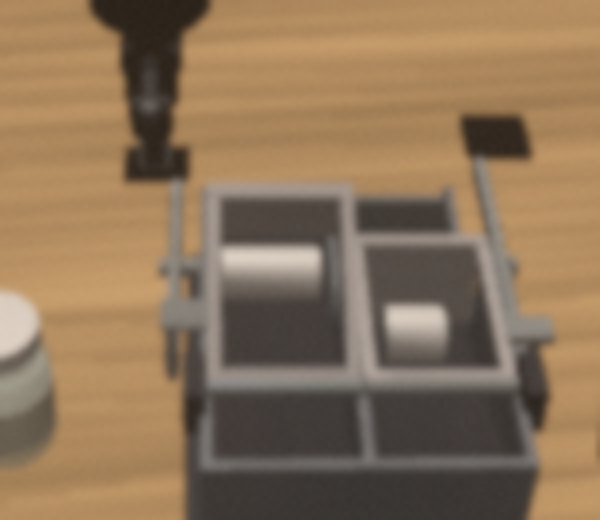

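Call:
{"api": "send_rows", "payload": {"plan": [[[0, 0, 0.006], [0, 0, 0], -1], [[0.001, 0, 0.012], [0, 0, 0], -1], [[0.001, 0, 0.017], [0, 0, 0], -1], [[0.002, 0, 0.021], [0, 0, 0], -1], [[0.002, 0, 0.024], [0, 0, 0], -1]]}}

```text
clock: 3.72
eef_pos: [500.7, -16.4, 85.6]
tcp_rot: [-3.141, 0.003, -0.095]
contact_force: [0.4, -0.4, 5.6]
opening: -0.005
```

Call:
{"api": "send_rows", "payload": {"plan": [[[0, 0, 0.001], [0, 0, 0], -1], [[0, 0, 0.002], [0, 0, 0], -1], [[0, 0, 0.003], [0, 0, 0], -1], [[0, 0, 0.004], [0, 0, 0], -1], [[0, 0, 0.004], [0, 0, 0], -1]]}}

```text
clock: 4.13
eef_pos: [501.3, -16.4, 83.9]
tcp_rot: [-3.141, 0.002, -0.095]
contact_force: [-10.3, 0.4, 39.7]
opening: 0.003
```

Run:
```python
from h import *
delta([502,-16,82],-0.09)
im=viewer.grab_frame("scene")[:,:,::-1][130:280,260:410]
cv2.imwrite("pics/scene4.png",cv2.resize(im,None,fx=4,fy=4,interpolation=cv2.INTER_CUBIC))
```

```text
t 4.1333 pos [501.3 -16.4  83.9] rot [-3.141e+00  2.000e-03 -9.500e-02] F [-10.27   0.38  39.67] open 0.0 lever d [ 0.7 -0.4  1.9] w [-0.     0.002 -0.005]
```

View pics/scene4.png

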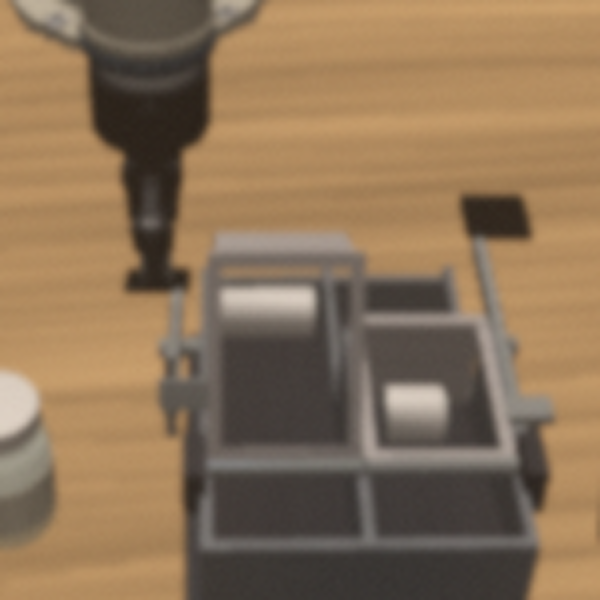

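The lever is at its stop with about 40 N on it, and the lid is fully open with the cell rolling. I'll ease off a little and hold.

Call:
{"api": "send_rows", "payload": {"plan": [[[0, 0, 0], [0, 0, 0], -1], [[0, 0, 0], [0, 0, 0], -1], [[0, 0, 0], [0, 0, 0], -1], [[0, 0, 0], [0, 0, 0], -1], [[0, 0, 0], [0, 0, 0], -1]]}}

```text
clock: 4.6
eef_pos: [501.0, -16.4, 84.6]
tcp_rot: [-3.141, 0.003, -0.095]
contact_force: [-4.4, 0.5, 15.8]
opening: 0.003
```

Call:
{"api": "send_rows", "payload": {"plan": [[[0, 0, 0], [0, 0, 0], -1], [[0, 0, 0], [0, 0, 0], -1], [[0, 0, 0], [0, 0, 0], -1], [[0, 0, 0], [0, 0, 0], -1], [[0, 0, 0], [0, 0, 0], -1]]}}

```text
clock: 5.02
eef_pos: [500.8, -16.3, 84.9]
tcp_rot: [-3.141, 0.003, -0.095]
contact_force: [-1.3, -0.5, 9.3]
opening: 0.004
```

Call:
{"api": "send_rows", "payload": {"plan": [[[0, 0, 0], [0, 0, 0], -1], [[0, 0, 0], [0, 0, 0], -1], [[0, 0, 0], [0, 0, 0], -1], [[0, 0, 0], [0, 0, 0], -1], [[0, 0, 0], [0, 0, 0], -1]]}}

```text
clock: 5.43
eef_pos: [500.7, -16.3, 85.0]
tcp_rot: [-3.141, 0.003, -0.095]
contact_force: [-1.2, 0.4, 6.4]
opening: -0.002
```

Run:
```python
from h import *
delta([502,-16,82],-0.09)
for k in range(2):
    for n in("scene","top"):
        im=viewer.grab_frame(n)[:,:,::-1]
        im=im[130:280,260:410] if n=="scene" else im[110:260,230:380]
        cv2.imwrite(f"pics/{n}5_{k}.png",cv2.resize(im,None,fx=4,fy=4,interpolation=cv2.INTER_CUBIC))
a=[cv2.imread(f"pics/{n}5_1.png") for n in("scene","top")]
cv2.imwrite("pics/both5.png",cv2.resize(np.hstack(a),None,fx=.66,fy=.66))
```

```text
t 5.4333 pos [500.7 -16.3  85. ] rot [-3.141e+00  3.000e-03 -9.500e-02] F [-1.23  0.35  6.43] open -0.0 lever d [ 1.3 -0.5  2.9] w [-0.     0.003 -0.005]
```

View pics/both5.png

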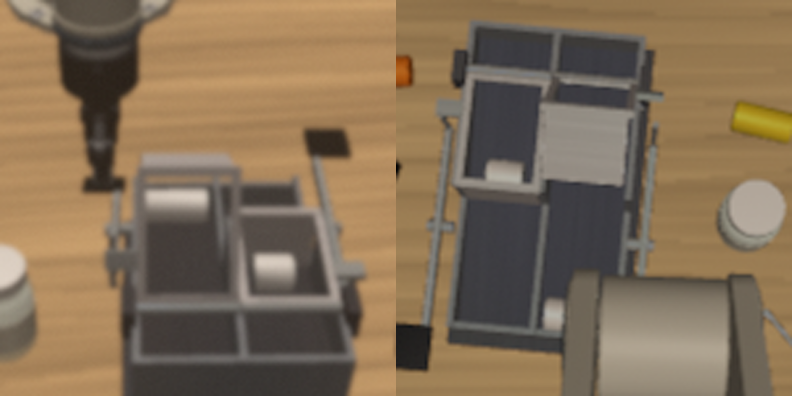

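The long cell lies against the tray's front wall, at scene (327,208) and top about (326,188), and hasn't moved for over 1 s. The short cell is still behind its closed lid. Raising the lever slowly now, about 1.7 mm per row.

Call:
{"api": "send_rows", "payload": {"plan": [[[0, 0, -0.0015], [0, 0, 0], -1], [[0, 0, -0.003], [0, 0, 0], -1], [[0, 0, -0.005], [0, 0, 0], -1], [[0, 0, -0.0065], [0, 0, 0], -1], [[0, 0, -0.008], [0, 0, 0], -1]]}}

```text
clock: 6.05
eef_pos: [499.6, -16.3, 92.7]
tcp_rot: [-3.141, 0.005, -0.095]
contact_force: [-4.1, -0.5, 3.1]
opening: -0.003
```

Call:
{"api": "send_rows", "payload": {"plan": [[[0, 0, -0.0017], [0, 0, 0], -1], [[0, 0, -0.0034], [0, 0, 0], -1], [[-0.001, 0, -0.005], [0, 0, 0], -1], [[-0.001, 0, -0.0067], [0, 0, 0], -1], [[-0.001, 0, -0.0085], [0, 0, 0], -1]]}}

```text
clock: 6.47
eef_pos: [498.4, -16.2, 101.4]
tcp_rot: [-3.141, 0.006, -0.095]
contact_force: [-4.9, 0.6, 2.8]
opening: 0.0
```

Call:
{"api": "send_rows", "payload": {"plan": [[[0, 0, -0.0017], [0, 0, 0], -1], [[0, 0, -0.0034], [0, 0, 0], -1], [[-0.001, 0, -0.005], [0, 0, 0], -1], [[-0.001, 0, -0.0067], [0, 0, 0], -1], [[-0.001, 0, -0.0085], [0, 0, 0], -1]]}}

```text
clock: 6.88
eef_pos: [497.6, -16.1, 110.2]
tcp_rot: [-3.141, 0.005, -0.095]
contact_force: [-3.0, -0.2, 3.0]
opening: -0.001
```

Call:
{"api": "send_rows", "payload": {"plan": [[[0, 0, -0.0017], [0, 0, 0], -1], [[0, 0, -0.0034], [0, 0, 0], -1], [[-0.001, 0, -0.005], [0, 0, 0], -1], [[-0.001, 0, -0.0067], [0, 0, 0], -1], [[-0.001, 0, -0.0085], [0, 0, 0], -1]]}}

```text
clock: 7.3
eef_pos: [497.1, -16.1, 119.0]
tcp_rot: [-3.141, 0.004, -0.095]
contact_force: [-1.7, 0.4, 3.7]
opening: 0.001
```

Call:
{"api": "send_rows", "payload": {"plan": [[[0, 0, -0.0017], [0, 0, 0], -1], [[0, 0, -0.0034], [0, 0, 0], -1], [[-0.001, 0, -0.005], [0, 0, 0], -1], [[-0.001, 0, -0.0067], [0, 0, 0], -1], [[-0.001, 0, -0.0085], [0, 0, 0], -1]]}}

```text
clock: 7.72
eef_pos: [497.0, -16.1, 128.0]
tcp_rot: [-3.141, 0.002, -0.095]
contact_force: [2.0, -0.8, 3.1]
opening: 0.001
```

Call:
{"api": "send_rows", "payload": {"plan": [[[0, 0, -0.0012], [0, 0, 0], -1], [[0, 0, -0.0024], [0, 0, 0], -1], [[0, 0, -0.0036], [0, 0, 0], -1], [[0, 0, -0.0048], [0, 0, 0], -1], [[0, 0, -0.006], [0, 0, 0], -1]]}}

```text
clock: 8.13
eef_pos: [496.7, -16.0, 133.8]
tcp_rot: [-3.141, 0.003, -0.095]
contact_force: [-0.5, -0.9, 0.7]
opening: 0.004
```

Call:
{"api": "send_rows", "payload": {"plan": [[[0, 0, -0.0015], [0, 0, 0], -1], [[0, 0, -0.003], [0, 0, 0], -1], [[0, 0, -0.0045], [0, 0, 0], -1], [[0, 0, -0.006], [0, 0, 0], -1], [[0, 0, -0.008], [0, 0, 0], -1]]}}

```text
clock: 8.55
eef_pos: [496.6, -16.0, 141.9]
tcp_rot: [-3.141, 0.004, -0.095]
contact_force: [1.0, -0.7, 0.4]
opening: -0.0
```

Run:
```python
from h import *
delta([497,-16,240],-0.09)
im=viewer.grab_frame("scene")[:,:,::-1][130:280,250:410]
cv2.imwrite("pics/scene6.png",cv2.resize(im,None,fx=4,fy=4,interpolation=cv2.INTER_CUBIC))
```

```text
t 8.55 pos [496.6 -16.  141.9] rot [-3.141  0.004 -0.095] F [ 1.03 -0.71  0.43] open -0.0 lever d [  0.   -0.1 -98.1] w [-0.     0.004 -0.005]
```

View pics/scene6.png

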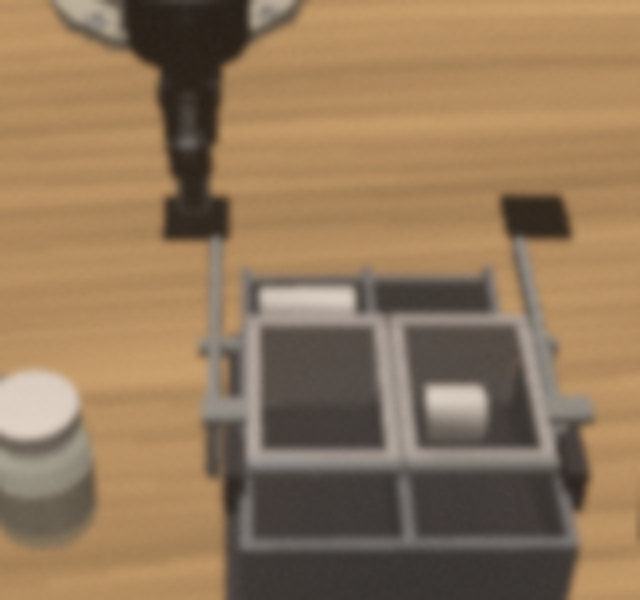

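The right lid is shut, the pad is back at its rest position, and the long cell is in the tray at crop (308,300). Now retreating upward.

Call:
{"api": "send_rows", "payload": {"plan": [[[0, 0, -0.01], [0, 0, 0], -1], [[0, 0, -0.03], [0, 0, 0], -1], [[0, 0, -0.05], [0, 0, 0], -1], [[-0.01, 0, -0.07], [0, 0, 0], -1], [[-0.02, 0, -0.085], [0, 0, 0], -1]]}}

```text
clock: 9.02
eef_pos: [477.7, -14.2, 229.5]
tcp_rot: [-3.141, 0.001, -0.095]
contact_force: [0.7, -0.7, -0.3]
opening: -0.002
```

Call:
{"api": "send_rows", "payload": {"plan": [[[-0.03, 0, 0], [0, 0, 0], -1], [[-0.06, 0, 0], [0, 0, 0], -1], [[-0.09, 0, 0], [0, 0, 0], -1], [[-0.1, 0, 0], [0, 0, 0], -1], [[-0.1, 0, 0], [0, 0, 0], -1]]}}

```text
clock: 9.43
eef_pos: [376.0, -4.5, 230.1]
tcp_rot: [-3.141, 0.001, -0.095]
contact_force: [0.8, -0.1, -0.1]
opening: 0.004
```

Call:
{"api": "send_rows", "payload": {"plan": [[[0, 0, 0], [0, 0, 0], -1], [[0, 0, 0], [0, 0, 0], -1], [[0, 0, 0], [0, 0, 0], -1], [[0, 0, 0], [0, 0, 0], -1], [[0, 0, 0], [0, 0, 0], -1]]}}

```text
clock: 9.85
eef_pos: [376.6, -4.5, 230.0]
tcp_rot: [-3.141, 0.002, -0.095]
contact_force: [0.6, 0.1, -0.7]
opening: -0.001
```

Run:
```python
from h import *
delta([497,-16,240],-0.09)
a=viewer.grab_frame("scene")[:,:,::-1][160:310,200:460]
b=viewer.grab_frame("top")[:,:,::-1][110:260,140:400]
cv2.imwrite("pics/fin.png",cv2.resize(np.vstack([a,b]),None,fx=2,fy=2,interpolation=cv2.INTER_CUBIC))
```

```text
t 9.85 pos [376.6  -4.5 230. ] rot [-3.141e+00  2.000e-03 -9.500e-02] F [ 0.64  0.11 -0.67] open -0.0 lever d [120.9  -0.  -10.2] w [-0.     0.002 -0.005]
```

View pics/fin.png

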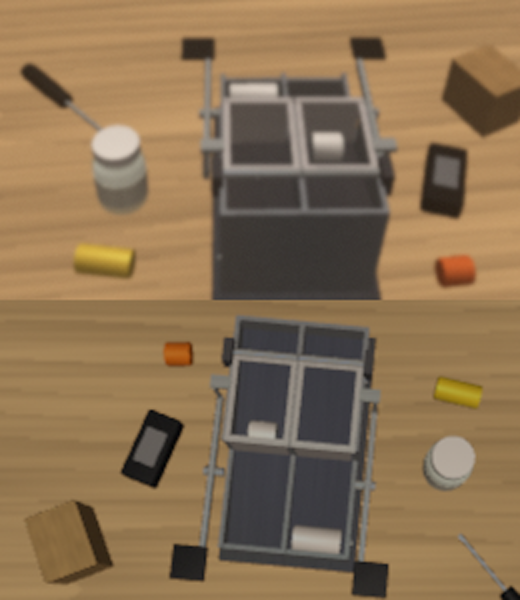

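Both lids are shut. The long cell rests at the tray front and the short cell is still in its bay. The bystanders look unmoved and the arm is clear.

```bash
python3 -c "
from rig import job
print(job.sign_off())"
```

```text
the job is handed in; nothing more can be done
None
```

I pressed the right lever, on the long cell's side, down to its stop with the closed fingertips. I held it until the cell had rolled into the tray and lain still for over a second, then eased it up over about 2.7 s. I handed the job in at about 10 s; `sign_off` gave no verdict.

- **Final pictures:** both lids look shut, and the long cell lies against the tray's front wall. The short cell is still behind its lid, the things standing around look unmoved, and the arm is clear of everything. I judged all of this by eye from the images and did not measure the lever angles or the cell's position.
- **Force at the stop:** it reached about 40 N for a moment, on the fingertips only. I eased it off to 6–16 N straight away. No other check failed or disagreed.

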